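# Pop and open the drill-bit case

### The job

Open the yellow-lidded drill-bit case so that the bits can be got at: press its red release tab until the lid springs up, then push the lid right back until it rests on its stop and stays there. Nothing is to be picked up: leave the blue case latched shut and everything else on the bench where it stands, and finish with the hand clear.

Things in the scene. Friction and masses are not known exactly. Their poses are not given: they have to be found in the camera images.
- yellow_case: The yellow-lidded drill-bit case, screwed to the bench: dark steel box 110 x 140 x 62 mm (x, y, z), flat hinged yellow lid on top, black latch block (70 x 64 x 30 mm high) on its front (-x) side with a red tab above it. Origin: centre of the box's underside, on the bench; z up, +x from the latch to the hinge at the back, y along the hinge.
- yellow_hinge (a point): Mid-point of the yellow lid's hinge axis, which runs along the case's y; at x = +55, z = +62 mm of the case. The lid: flat plate reaching 110 mm from here to its front edge, 140 mm wide, 6 mm thick, 0.14 kg; shut, it lies level, underside at z = 62 mm. A steel catch 24 mm wide sticks out 8 mm from the middle of the front edge (118 mm from the hinge).
- yellow_lid (a joint): Angle of the yellow lid, rad: 0 shut, 1.57 upright, 1.92 fully open, leaning back on its stop. Once unlatched, a spring lifts it to about 0.5 rad and no farther; from there it swings freely (under 2 N at the edge), falls back to 0.5 if let go before upright, and well past upright (from about 1.75) falls back onto its stop.
- yellow_tab (a joint): Angle of the yellow case's red rocker tab, rad: 0 at rest, 0.24 fully down on its stop. It turns about a level axis along the case's y at x = -61, z = 40 mm of the case; pressing its front end down turns it. It unlatches the lid at about 0.14 (6 mm down at the pressing point, about 3 N; fully down: 10 mm, 4 N) and springs back when let go.
- yellow_tab_top (a point): The pressing point on top of the yellow case's red tab, at x = -104, y = 0, z = 54 mm of the case at rest; moves with the tab. The tab is flat, 43 mm long (x -120 to -77 mm) and 44 mm wide. Behind it a steel hook 14 mm wide stands at x = -70 to -59 mm, up to z = 74 mm, holding the shut lid's catch.
- yellow_lid_edge (a point): The tip of the steel catch in the middle of the yellow lid's front edge, half-way through its thickness, 118 mm from the hinge. It moves with the lid.
- blue_case: The blue-lidded drill-bit case, screwed to the bench: dark steel box 110 x 140 x 62 mm (x, y, z), flat hinged blue lid on top, black latch block (70 x 64 x 30 mm high) on its front (-x) side with a red tab above it. Origin: centre of the box's underside, on the bench; z up, +x from the latch to the hinge at the back, y along the hinge.
- blue_hinge (a point): Mid-point of the blue lid's hinge axis, which runs along the case's y; at x = +55, z = +62 mm of the case. The lid: flat plate reaching 110 mm from here to its front edge, 140 mm wide, 6 mm thick, 0.14 kg; shut, it lies level, underside at z = 62 mm. A steel catch 24 mm wide sticks out 8 mm from the middle of the front edge (118 mm from the hinge).
- blue_lid (a joint): Angle of the blue lid, rad: 0 shut, 1.57 upright, 1.92 fully open, leaning back on its stop. Once unlatched, a spring lifts it to about 0.5 rad and no farther; from there it swings freely (under 2 N at the edge), falls back to 0.5 if let go before upright, and well past upright (from about 1.75) falls back onto its stop.
- blue_tab (a joint): Angle of the blue case's red rocker tab, rad: 0 at rest, 0.24 fully down on its stop. It turns about a level axis along the case's y at x = -61, z = 40 mm of the case; pressing its front end down turns it. It unlatches the lid at about 0.14 (6 mm down at the pressing point, about 3 N; fully down: 10 mm, 4 N) and springs back when let go.
- blue_tab_top (a point): The pressing point on top of the blue case's red tab, at x = -104, y = 0, z = 54 mm of the case at rest; moves with the tab. The tab is flat, 43 mm long (x -120 to -77 mm) and 44 mm wide. Behind it a steel hook 14 mm wide stands at x = -70 to -59 mm, up to z = 74 mm, holding the shut lid's catch.
- blue_lid_edge (a point): The tip of the steel catch in the middle of the blue lid's front edge, half-way through its thickness, 118 mm from the hinge. It moves with the lid.
- tape_measure: Loose orange tape measure, 62 x 36 x 58 mm high. Origin at the centre of its underside.
- offcut: Loose wooden offcut block, 32 x 22 x 36 mm high, between the two cases. Origin at the centre of its underside.
- screwdriver: Loose screwdriver lying flat, handle to its -x. Origin on its axis, at the underside.
- glue_bottle: Loose white glue bottle with an orange cap, 54 mm across, 150 mm high. Origin at the centre of its underside.
- dowel_piece: Loose piece of pale round timber standing on end, 56 mm across, 55 mm high. Origin at the centre of its underside.
- mug: Loose white mug, 76 mm across, 90 mm high, handle at its +y. Origin at the centre of its underside.
- battery_pack: Loose black power-tool battery, 110 x 72 x 63 mm high. Origin at the centre of its underside.
Things that resemble listed ones, but are neither listed nor needed, are in the scene too. What is shaped like the yellow_case but green or turquoise is not meant.

How it is judged:
On the way, in this order (a step that is already met when the one before it is completed fails the run):
1. the yellow case's release tab is pressed down (value of joint yellow_tab above 0.12 rad), for 0.02 s.
2. the yellow lid is pushed fully open (value of joint yellow_lid above 1.8 rad), for 0.2 s.
At the end, for the whole second after the job is handed in: The yellow lid is at rest beyond 1.80 rad (its stop is at 1.92 rad), its tab is back up (below 0.05 rad), and the blue lid and tab are shut and at rest (below 0.05 rad) (value of joint yellow_lid above 1.8 rad and velocity of joint yellow_lid between -0.1 and 0.1 rad/s and value of joint each of yellow_tab, blue_lid, blue_tab below 0.05 rad); the robot touches nothing.
It fails at once if the blue case's tab is pressed or its lid opens (value of joint any of blue_tab, blue_lid above 0.1 rad).
It fails at once if a loose thing on the bench is picked up or shifted by more than 30 mm (distance of any of tape_measure, offcut, screwdriver, glue_bottle, dowel_piece, mug, battery_pack from where it was at the start of the episode above 0.03 m).
It also fails if it takes over 43 s, if anything falls off the work surface, if the arm or the gripper's body presses on something with over 40 N, if the wrist force passes 120 N, or if a joint passes its speed limit or range.

### The arm

A 7-joint arm with a two-finger parallel gripper is mounted at the origin on the work surface. World frame = base frame: x ahead of the robot, y to its left, z up, the work surface at z = 0. Lengths are in m, angles in rad, forces in N, time in s.
With the tool pointing down it reaches from about 0.425 to 0.825 m from the base axis. Payload 3.6 kg.
Tool frame: the origin (TCP) lies between the finger pads; the fingertips stand robot.tips_ahead ahead of it and the grasp point (between the pads) lies 11 mm behind it (robot.tips_ahead is the distance from the TCP to the fingertips, in m); z points along the fingers, y is the direction in which the jaws open and shut (so a half turn about z gives the same grasp; the last joint's range is limited). The gripper opens to 85 mm and grips with 20 to 120 N. Pads are 22 mm wide; open, the fingers measure 114 mm over their backs; the gripper's body (76 mm by 85 mm) begins 54 mm behind the grasp point. The pads swing forward as they close: fully open they stand 13 mm farther back than shut.
Start: joints at [-1.194, 0.615, -0.013, 1.423, 0.008, 1.103, -0.04], TCP at [0.255, 0.598, 0.239] pointing down, gripper open.
Joint ranges: [-3.12, 3.12], [-0.3, 2.06], [-1.34, 1.32], [0.26, 2.42], [-1.36, 4.5], [0.01, 1.98], [-2.84, 2.84]. Speed limits (rad/s): [2.79, 2.79, 3.14, 3.14, 3.14, 3.14, 3.14].

### API

Orientations are given as a unit quaternion [w, x, y, z].
In Python, from workcell import robot gives the robot as it stands. The module is installed in compiled form; this text tells all that it offers.
- The arm moves only by the shell command python3 -m creep 'ROWS' [FORCE]. ROWS is JSON, a list of rows, each a list of 7 numbers: the shift along the tool's x, y, z in units of 50 mm (1.0 is 50 mm), then the turn, a rotation vector about the tool's x, y, z in units of 8 degrees (1.0 is 8 degrees), then the opening in per cent of the stroke, from 0 (shut) to 100 (fully open). A call has 1 to 10 rows; each row shifts and turns the commanded pose from where the row before left it, along the tool's axes as they then stand; what a row does not reach is not made up. A row lasts 1/8 s, in which the tool goes at most 62.5 mm and 10.7 degrees, less where a joint would pass 70% of its speed; a pose out of reach is approached as far as the arm can. A call is refused whole if a number of a shift passes 1 or a number of a turn 1, either way. A call with a gripper value outside its range is refused whole. The fingers move at their own pace and stop on an object; FORCE is the grip in N (left out, the last holds). Time passes only in rows, so rows that do not move let the fingers close. It gives the time, the measured TCP pose, the force and the opening at its end, in the units of the state.
- robot.sense(): the state, without advancing time (a new reading comes with each control period).
- robot.get_image(name): name is "scene" or "top" or "wrist"; returns the picture (400x640x3 uint8, red, green, blue); there is no depth.
- robot.camera_params(name): a dict with "vertical_fov" (degrees; the focal length in pixels is half the picture's height over the tangent of half this angle, whatever the lens; pixels are square), "cx", "cy" (the principal point, pixels), "extrinsics" (4x4, takes a point from camera to world coordinates). Camera axes: x right, y up, looking along -z (the intrinsics and any distortion apply to the point x, -y, -z); pixel columns grow to the right and rows downward; lengths in m; the calibration is good to about 2 mm. A picture is of the moment at which its call begins: read the wrist's pose just before it. camera_params takes no time and is no camera call; for the wrist camera it gives the pose at the moment of the call.
- robot.sign_off(): hands the job in, once; it reports no verdict.
The state is a dict: "t": time; "joints": joint angles; "joint_vel": joint speeds; "effort": joint torques, N m; "eef_pos": TCP position; "ee_rot": TCP orientation; "ft_force": force on the tool from outside, world axes, zero at the start; "torque": the same for the moment, N m; "opening": finger opening in m.
Only numpy, scipy, OpenCV 4.12 (cv2) and the standard library are available. Lean on these libraries where they do the work, as an engineer would, in place of code of your own. Each camera call takes 0.05 s, during which the arm holds its last target.

## Working session

There is one attempt and no reset: what is moved stays moved. The work goes in short steps, Python scripts to look and compute and a shell command to move; the robot and the scene stay as the last step left them, time stands still between calls to the robot, and variables do not carry over. Pictures are saved under pics/ and viewed, and the job is handed in when it is done.

```bash
mkdir -p pics
python3 - <<'E'
from workcell import robot
import cv2
s=robot.sense();print(s['t'],s['eef_pos'],s['ee_rot'],s['opening'],robot.tips_ahead)
for n in("scene","top","wrist"):
    im=robot.get_image(n);cv2.imwrite(f"pics/{n}0.png",im[:,:,::-1]);p=robot.camera_params(n);print(n,{k:(v.tolist() if hasattr(v,'tolist') else v) for k,v in p.items()})
E
```

```text
0.0 [0.2550702  0.59703004 0.23810167] [-2.54445263e-04  2.00488351e-01  9.79695190e-01 -1.30057176e-03] 0.08522116232693845 0.008
scene {'vertical_fov': 45.31566851454019, 'cx': 318.8353444189642, 'cy': 198.77955973753885, 'extrinsics': [[-0.683825751933148, -0.4445870405126322, 0.578553977085357, 1.1775242986905563], [0.7296345292553595, -0.420981018857015, 0.5388955701065092, 0.6203804881230669], [0.003974256078151182, 0.7906436271610168, 0.6122637177869489, 0.7441550759897325], [0.0, 0.0, 0.0, 1.0]]}
top {'vertical_fov': 52.63146216531275, 'cx': 320.46076820863794, 'cy': 205.01756672753683, 'extrinsics': [[-0.013217426104386596, 0.9974156407323964, -0.07062109649077021, 0.45674104293467727], [-0.9995802360354358, -0.015001025078718982, -0.024785499267324353, -0.015203164412921067], [-0.02578083347213536, 0.07026385179429916, 0.997195236529192, 1.2726054173901598], [0.0, 0.0, 0.0, 1.0]]}
wrist {'vertical_fov': 65.38442999727914, 'cx': 320.3798198551145, 'cy': 201.23437877152168, 'extrinsics': [[0.3934947606087595, -0.8767902541330816, -0.27640680822059777, 0.18445146823514644], [0.9193223793531299, 0.3743476254476697, 0.12128568811771719, 0.6271963929156993], [-0.0028698769924887157, -0.30183224741391446, 0.9533567318832498, 0.37326618755897223], [0.0, 0.0, 0.0, 1.0]]}
```

View pics/scene0.png

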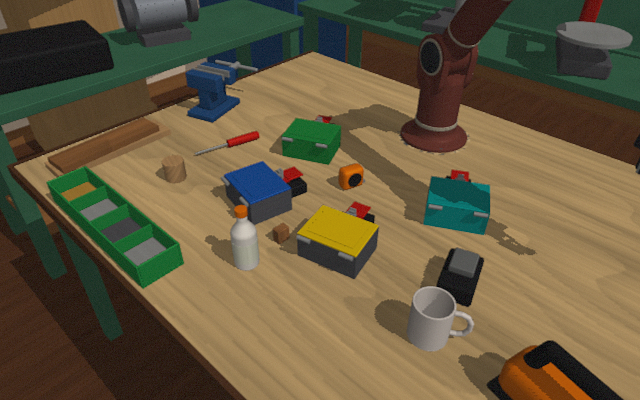

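View pics/top0.png

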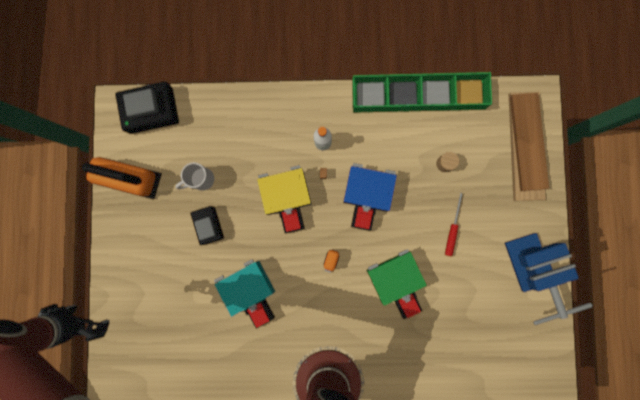

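View pics/wrist0.png

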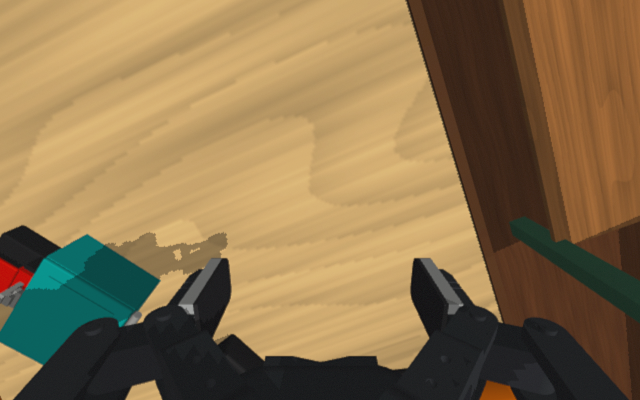

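Top picture candidates: yellow lid (285,190) with red tab (291,221); blue (370,190), tab (363,218); turquoise (245,288), tab (258,315); green (397,278), tab (408,306). The orange tape measure (331,260) and orange tool (120,177) are not cases. I choose the yellow one and will check it in a crop while measuring it.

```bash
cat > h.py <<'E'
import numpy as np, cv2
from workcell import robot
def ray(p,u,v):
    f=200/np.tan(np.radians(p['vertical_fov'])/2);E=np.array(p['extrinsics'])
    d=E[:3,:3]@np.array([(u-p['cx'])/f,-(v-p['cy'])/f,-1]);return E[:3,3],d
def onz(p,u,v,z):
    o,d=ray(p,u,v);return o+d*(z-o[2])/d[2]
def proj(p,X):
    f=200/np.tan(np.radians(p['vertical_fov'])/2);E=np.array(p['extrinsics'])
    c=E[:3,:3].T@(np.array(X)-E[:3,3]);return p['cx']+f*c[0]/-c[2],p['cy']-f*c[1]/-c[2]
E
python3 - <<'E'
from h import *
ims={n:cv2.imread(f"pics/{n}0.png") for n in("top","scene")}
for n,lo,box in(("top",None,(240,150,330,245)),("scene",None,(280,190,390,280))):
    p=robot.camera_params(n);im=ims[n];h=cv2.cvtColor(im,cv2.COLOR_BGR2HSV)
    m0=np.zeros(h.shape[:2],np.uint8);m0[box[1]:box[3],box[0]:box[2]]=255
    my=cv2.inRange(h,(22,170,120),(34,255,255))&m0
    mr=(cv2.inRange(h,(0,190,90),(6,255,255))|cv2.inRange(h,(174,190,90),(180,255,255)))&m0
    for nm,m,z in(("lid",my,.068),("tab",mr,.054)):
        c=max(cv2.findContours(m,0,1)[0],key=cv2.contourArea)
        r=cv2.minAreaRect(c);a=cv2.approxPolyDP(cv2.convexHull(c),4,True)[:,0]
        M=cv2.moments(c);u,v=M['m10']/M['m00'],M['m01']/M['m00']
        print(n,nm,cv2.contourArea(c),(u,v),onz(p,u,v,z).round(4))
        q=a if n=="scene" else cv2.boxPoints(r)
        for k in q:print("  ",k,onz(p,*map(float,k),z).round(4))
        if n=="top":
            w=[onz(p,*map(float,k),z)[:2] for k in q];e=[w[(i+1)%4]-w[i] for i in range(4)]
            print([ (round(np.hypot(*x),4),round(np.degrees(np.arctan2(x[1],x[0])),1)) for x in e])
t=ims["top"];cv2.imwrite("pics/crop_a.png",cv2.resize(t[150:250,240:410],None,fx=4,fy=4,interpolation=2))
E
```

```text
top lid 1510.0 (283.8224061810154, 191.0179911699779) [0.5858 0.1242 0.068 ]
   [257.11768 179.4706 ] [0.6221 0.2046 0.068 ]
   [301.58826 168.35295] [0.6535 0.0701 0.068 ]
   [310.2353  202.94118] [0.5487 0.0452 0.068 ]
   [265.7647  214.05882] [0.5174 0.1788 0.068 ]
[(np.float64(0.1381), np.float64(-76.8)), (np.float64(0.1077), np.float64(-166.7)), (np.float64(0.1372), np.float64(103.2)), (np.float64(0.1078), np.float64(13.8))]
top tab 213.5 (291.10304449648714, 221.17174082747852) [0.4955 0.1044 0.054 ]
   [281.29413 213.1765 ] [0.5201 0.1339 0.054 ]
   [295.8824  209.52943] [0.5305 0.0896 0.054 ]
   [300.4118  227.64708] [0.4756 0.0764 0.054 ]
   [285.82355 231.29414] [0.4652 0.1206 0.054 ]
[(np.float64(0.0455), np.float64(-76.8)), (np.float64(0.0565), np.float64(-166.5)), (np.float64(0.0454), np.float64(103.2)), (np.float64(0.0565), np.float64(13.7))]
scene lid 2225.0 (338.3820224719101, 229.99827715355804) [0.5891 0.1296 0.068 ]
   [297 232] [0.6541 0.0702 0.068 ]
   [322 205] [0.5505 0.0462 0.068 ]
   [378 225] [0.5183 0.1809 0.068 ]
   [356 256] [0.6238 0.2068 0.068 ]
scene tab 141.0 (360.5295508274231, 209.2529550827423) [0.4883 0.109  0.054 ]
   [354 202] [0.4779 0.0809 0.054 ]
   [369 207] [0.4685 0.118  0.054 ]
   [362 218] [0.5102 0.1311 0.054 ]
   [351 206] [0.4942 0.0855 0.054 ]
```

View pics/crop_a.png

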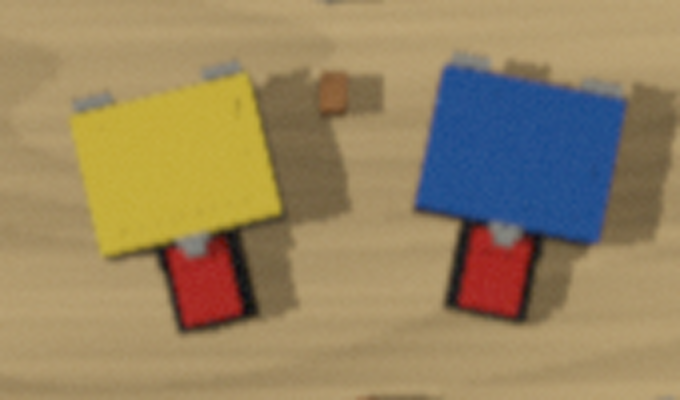

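The crop confirms it: yellow lid on the left, with its catch and red tab facing the robot, and the blue case on the right. The lid measures 138x108 mm (given: 140x110), yaw is 13.5°, and both views agree to 5 mm. The case centre is about (0.586, 0.125), so the pressing point is about (0.484, 0.101). I'll travel high with the jaws shut.

```bash
python3 -m creep '[[-0.81,-0.74,0,0,0,0,0],[-0.81,-0.74,0,0,0,0,0],[-0.81,-0.74,0,0,0,0,0],[-0.81,-0.74,0,0,0,0,0],[-0.81,-0.74,0,0,0,0,0],[-0.81,-0.74,0,0,0,0,0],[-0.81,-0.74,0,0,0,0,0],[-0.81,-0.74,0,0,0,0,0],[-0.81,-0.74,0,0,0,0,0],[-0.81,-0.74,0,0,0,0,0]]'
python3 -m creep '[[0,0,0,0,0,-0.92,0],[0,0,0,0,0,-0.92,0],[0,0,0,0,0,-0.92,0],[0,0,0,0,0,-0.92,0],[0,0,0,0,0,-0.92,0],[0,0,0,0,0,0,0],[0,0,0,0,0,0,0]]'
python3 - <<'E'
from h import *
from scipy.spatial.transform import Rotation as R
s=robot.sense();q=s['ee_rot'];print(s['t'],s['eef_pos'],R.from_quat(np.r_[q[1:],q[0]]).as_matrix().round(4),s['ft_force'],robot.tips_ahead)
for n in("wrist","scene"):
    im=robot.get_image(n);cv2.imwrite(f"pics/{n}1.png",im[:,:,::-1])
p=robot.camera_params("wrist");print(proj(p,[.484,.101,.054]))
E
```

```text
t: 1.4
eef_pos: [0.4829, 0.0968, 0.2393]
ee_rot: [-0.0, 0.2, 0.98, 0.0]
ft_force: [0.8, 0.0, -0.5]
opening: 0.0001
t: 2.28
eef_pos: [0.4823, 0.0983, 0.2392]
ee_rot: [-0.0, -0.118, 0.993, -0.0]
ft_force: [-0.1, -0.5, 0.3]
opening: -0.0
2.275 [0.48232818 0.09827541 0.23920673] [[-9.721e-01 -2.344e-01 -3.000e-04]
 [-2.344e-01  9.721e-01 -1.000e-04]
 [ 3.000e-04 -1.000e-04 -1.000e+00]] [-0.09275707 -0.45062724  0.30267652] 0.008
(np.float64(323.2943059098075), np.float64(181.5775374321074))
```

View pics/wrist1.png

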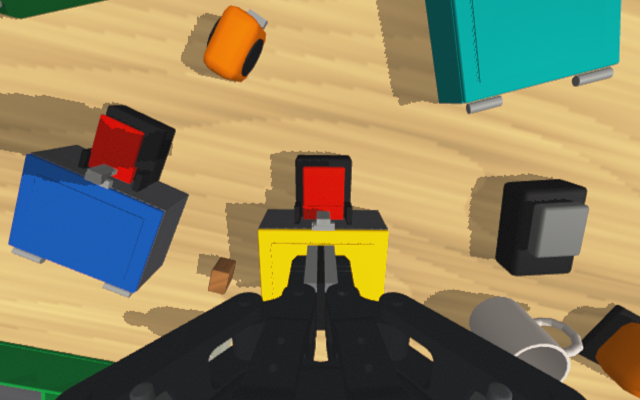

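View pics/scene1.png

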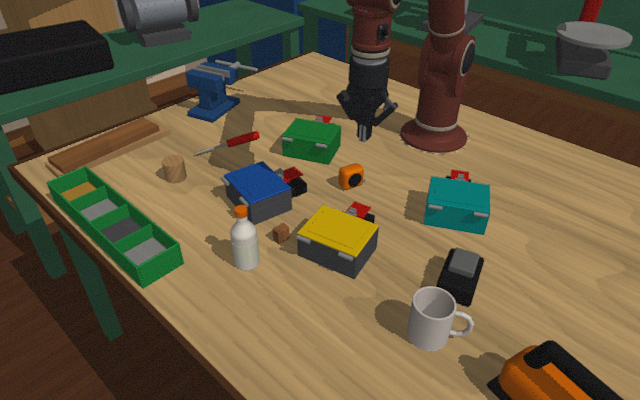

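The wrist view shows the yellow case's red tab at cols 302–345, rows 166–222, centred and square to the tool. The pressing point, at row ~184, agrees with the top view to 3 mm. I'll descend to just above the tab, then press.

```bash
python3 -m creep '[[-0.06,0.04,0.7,0,0,0,0],[0,0,0.8,0,0,0,0],[0,0,0.8,0,0,0,0],[0,0,0.7,0,0,0,0],[0,0,0.35,0,0,0,0],[0,0,0,0,0,0,0],[0,0,0,0,0,0,0]]'
python3 -m creep '[[0,0,0.1,0,0,0,0],[0,0,0.1,0,0,0,0],[0,0,0.08,0,0,0,0],[0,0,0,0,0,0,0],[0,0,0,0,0,0,0]]'
python3 - <<'E'
from h import *
for n in("scene","wrist"):
    im=robot.get_image(n);cv2.imwrite(f"pics/{n}2.png",im[:,:,::-1])
a=cv2.imread("pics/scene2.png")[120:300,240:440]
cv2.imwrite("pics/crop2.png",cv2.resize(a,None,fx=3,fy=3))
E
```

```text
t: 3.25
eef_pos: [0.4855, 0.1012, 0.0725]
ee_rot: [0.001, -0.119, 0.993, 0.0]
ft_force: [0.1, 0.1, 0.3]
opening: 0.0
t: 3.88
eef_pos: [0.484, 0.1008, 0.0578]
ee_rot: [-0.001, -0.119, 0.993, -0.0]
ft_force: [-3.1, -0.6, 4.1]
opening: -0.0003
```

View pics/crop2.png

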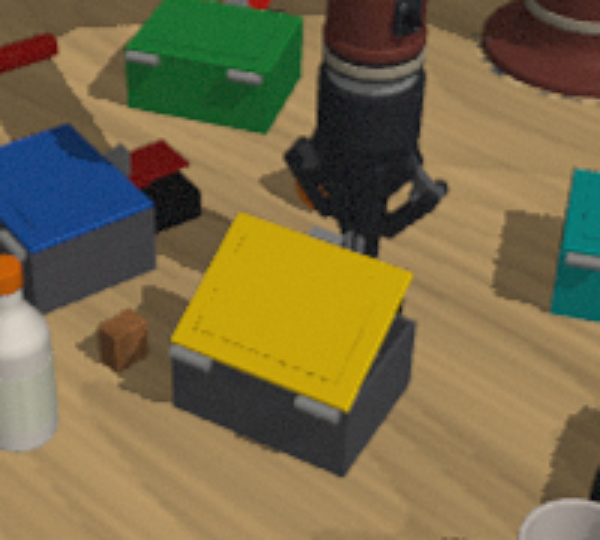

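View pics/wrist2.png

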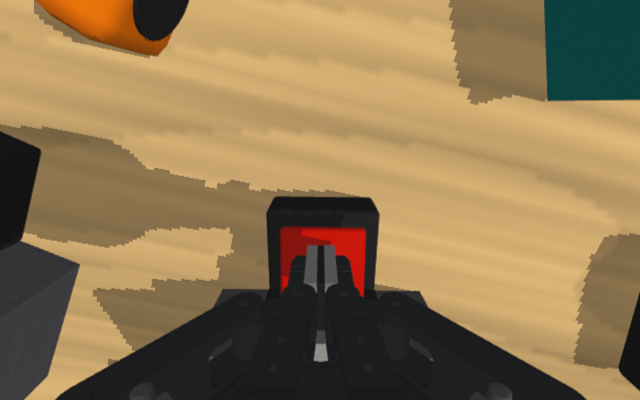

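The crop shows the yellow lid sprung up, with its front edge raised at (330,240). The tab is under the fingertips, force 4 N. Blue is still shut. Next I lift off the tab and tilt the fingers forward.

```bash
python3 -m creep '[[0,0,-0.4,0,0,0,0],[0,0,-0.6,0,0,0,0],[0,0,0,0,-1,0,0],[0,0,0,0,-1,0,0],[0,0,0,0,-1,0,0],[0,0,0,0,0,0,0],[0,0,0,0,0,0,0]]'
cat >> h.py <<'E'
from scipy.spatial.transform import Rotation as R
C=np.array([.586,.125,0]);W=R.from_euler('z',13.5,degrees=True).as_matrix()
def st():
    s=robot.sense();q=s['ee_rot'];M=R.from_quat(np.r_[q[1:],q[0]]).as_matrix();p=np.array(s['eef_pos']);t=p+M[:,2]*.008
    Mc=W.T@M;print('t',round(s['t'],2),'tcp case mm',(W.T@(p-C)*1e3).round(1),'tip',(W.T@(t-C)*1e3).round(1),'tilt',np.degrees(np.arctan2(Mc[0,2],-Mc[2,2])).round(1),'F case',(W.T@np.array(s['ft_force'])).round(2));return Mc
def snap(k,n="scene",b=(240,120,440,300)):
    im=robot.get_image(n)[b[1]:b[3],b[0]:b[2],::-1];cv2.imwrite(f"pics/{k}.png",cv2.resize(im,None,fx=3,fy=3))
E
python3 - <<'E'
from h import *
st();snap("crop3")
for a in (0.3,.4,.5,.6,.7):
    X=C+W@np.array([55-118*np.cos(a)-3*np.sin(a),0,62+118*np.sin(a)+3*np.cos(a)*0+3])/1
p=robot.camera_params("scene")
im=cv2.imread("pics/crop3.png")
for a in (.3,.4,.5,.6):
    for y in(-70,70):
        X=C+W@np.array([55-110*np.cos(a)-6*np.sin(a),y,62+110*np.sin(a)+6*np.cos(a)])*1e-3 if 0 else C+W@(np.array([55-110*np.cos(a)+6*np.sin(a),y,62+110*np.sin(a)+6*np.cos(a)])*1e-3)
        u,v=proj(p,X);print(a,y,((u-240)*3,(v-120)*3))
E
```

```text
t: 4.85
eef_pos: [0.4966, 0.1033, 0.1287]
ee_rot: [0.192, -0.117, 0.974, 0.024]
ft_force: [0.9, -0.3, -0.5]
opening: 0.0
t 4.85 tcp case mm [-92.   -0.2 128.7] tip [-89.   -0.2 121.3] tilt 22.3 F case [ 0.77 -0.5  -0.46]
0.3 -70 (np.float64(241.3048636759006), np.float64(223.57801120389075))
0.3 70 (np.float64(414.81009560313316), np.float64(283.79975533371976))
0.4 -70 (np.float64(238.48052317780088), np.float64(215.69335734208616))
0.4 70 (np.float64(413.424544806796), np.float64(276.03863795424456))
0.5 -70 (np.float64(234.93092985582865), np.float64(208.90668314902322))
0.5 70 (np.float64(411.3690769609826), np.float64(269.4616316541877))
0.6 -70 (np.float64(230.66854721602624), np.float64(203.31046181273857))
0.6 70 (np.float64(408.64288125480357), np.float64(264.1631804515828))
```

View pics/crop3.png

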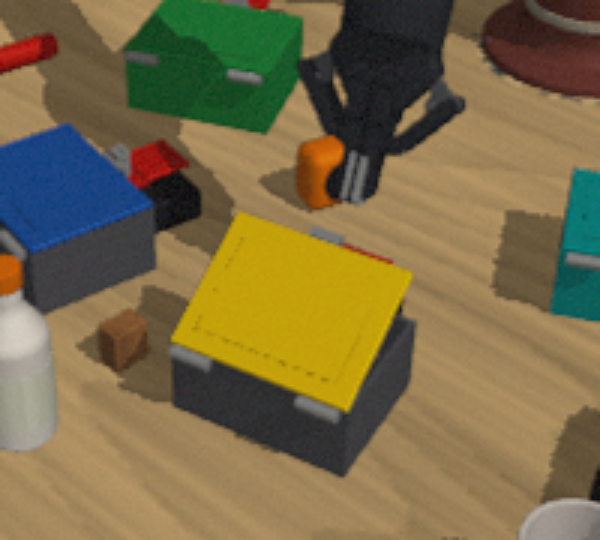

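The lid is at about 0.47 rad: its corners at (238,212) and (411,270) match the predicted ones. Next I bring the tilted fingertips to just in front of and below the catch.

```bash
python3 -m creep '[[-0.15,0,0.34,0,0,0,0],[-0.15,0,0.34,0,0,0,0],[0,0,0,0,0,0,0],[0,0,0,0,0,0,0]]'
python3 - <<'E'
from h import *
print(st().round(3));snap("crop4");snap("wr4","wrist",(220,150,420,330))
E
```

```text
t: 5.4
eef_pos: [0.5233, 0.1094, 0.1071]
ee_rot: [0.187, -0.117, 0.975, 0.023]
ft_force: [-0.3, -0.3, -0.0]
opening: 0.0002
t 5.4 tcp case mm [-64.6  -0.5 107.1] tip [-61.6  -0.5  99.6] tilt 21.7 F case [-0.33 -0.22 -0.  ]
[[-0.929 -0.003  0.37 ]
 [-0.003  1.     0.003]
 [-0.37   0.002 -0.929]]
```

View pics/crop4.png

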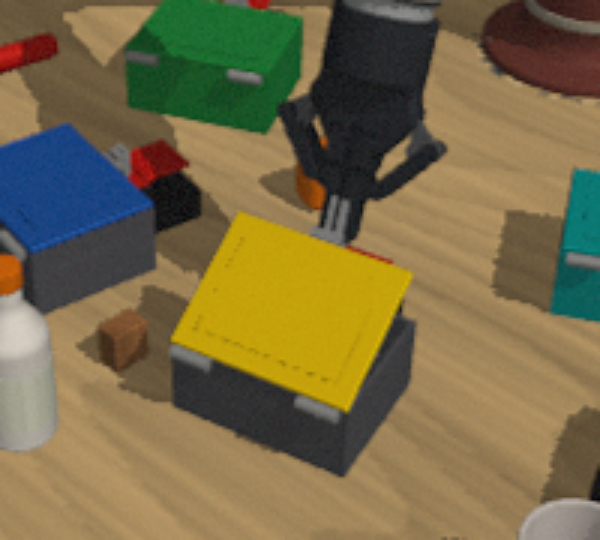

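```bash
python3 -m creep '[[-0.13,0,0.1,0,0,0,0],[-0.22,0,-0.16,0,0,0,0],[-0.22,0,-0.16,0,0,0,0],[-0.22,0,-0.08,0,0,0,0],[-0.22,0,-0.08,0,0,0,0],[-0.22,0,-0.08,0,0,0,0],[0,0,0,0,0,0,0]]'
python3 - <<'E'
from h import *
st();snap("crop5")
E
```

```text
t: 6.38
eef_pos: [0.5719, 0.1211, 0.1522]
ee_rot: [0.188, -0.117, 0.975, 0.024]
ft_force: [-0.5, -0.1, -0.6]
opening: 0.0001
t 6.38 tcp case mm [-14.6  -0.5 152.2] tip [-11.6  -0.5 144.8] tilt 21.8 F case [-0.53  0.   -0.64]
```

View pics/crop5.png

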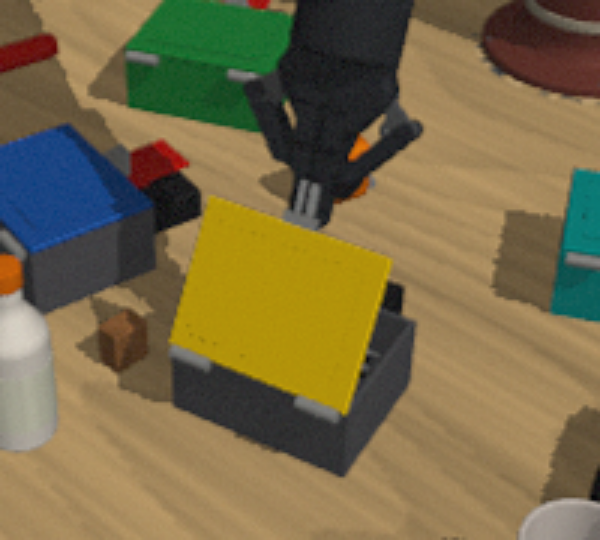

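The lid is following at about 1.0 rad, with the fingers behind the catch at (305,200). I continue the arc.

```bash
python3 -m creep '[[-0.19,0,0.02,0,0,0,0],[-0.19,0,0.02,0,0,0,0],[-0.19,0,0.02,0,0,0,0],[-0.19,0,0.07,0,0,0,0],[-0.19,0,0.07,0,0,0,0],[-0.19,0,0.07,0,0,0,0],[0,0,0,0,0,0,0]]'
python3 - <<'E'
from h import *
st();snap("crop6")
E
```

```text
t: 7.3
eef_pos: [0.628, 0.1349, 0.1599]
ee_rot: [0.187, -0.117, 0.975, 0.023]
ft_force: [-0.3, 0.1, 0.9]
opening: -0.0002
t 7.3 tcp case mm [ 43.1  -0.2 159.9] tip [ 46.1  -0.2 152.5] tilt 21.8 F case [-0.24  0.16  0.88]
```

View pics/crop6.png

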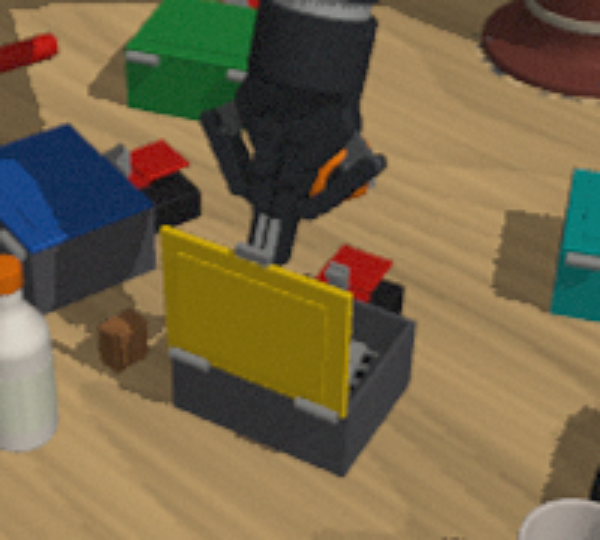

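The lid is upright and the tab is back up. I push it past the balance point, towards the stop.

```bash
python3 -m creep '[[-0.13,0,0.14,0,0,0,0],[-0.13,0,0.14,0,0,0,0],[-0.13,0,0.14,0,0,0,0],[0,0,0,0,0,0,0],[0,0,0,0,0,0,0]]'
python3 - <<'E'
from h import *
st();snap("crop7")
E
```

```text
t: 7.98
eef_pos: [0.6519, 0.1408, 0.1474]
ee_rot: [0.187, -0.117, 0.975, 0.023]
ft_force: [0.0, -0.0, -0.1]
opening: -0.0001
t 7.97 tcp case mm [ 6.780e+01 -1.000e-01  1.474e+02] tip [ 70.8  -0.  139.9] tilt 21.7 F case [ 0.   -0.04 -0.14]
```

View pics/crop7.png

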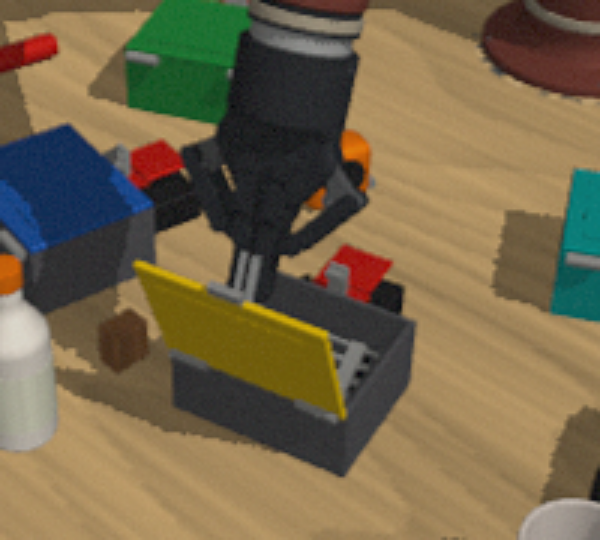

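The lid is leaning back, apparently on its stop. I back straight off to the front, then up, and check.

```bash
python3 -m creep '[[0.2,0,-0.08,0,0,0,0],[0.4,0,-0.16,0,0,0,0],[0.5,0,-0.2,0,0,0,0],[0.5,0,-0.6,0,0,0,0],[0.4,0,-0.7,0,0,0,0],[0.2,0,-0.7,0,0,0,0],[0,0,0,0,0,0,0],[0,0,0,0,0,0,0]]'
python3 - <<'E'
from h import *
st();snap("crop8");snap("top8","top",(220,130,420,310))
p=robot.camera_params("scene")
for a in(1.7,1.8,1.92):
    print(a,[tuple(((np.array(proj(p,C+W@(np.array([55-110*np.cos(a)+k*np.sin(a),y,62+110*np.sin(a)+k*np.cos(a)])*1e-3)))-[240,120])*3).round(0)) for y in(-70,70) for k in (0,)])
E
```

```text
t: 9.02
eef_pos: [0.509, 0.1055, 0.2201]
ee_rot: [0.187, -0.117, 0.975, 0.023]
ft_force: [-0.2, 0.2, -0.3]
opening: -0.0002
t 9.03 tcp case mm [-79.4  -1.  220.1] tip [-76.5  -1.  212.7] tilt 21.7 F case [-0.12  0.27 -0.31]
1.7 [(np.float64(153.0), np.float64(232.0)), (np.float64(346.0), np.float64(301.0))]
1.8 [(np.float64(145.0), np.float64(243.0)), (np.float64(338.0), np.float64(313.0))]
1.92 [(np.float64(134.0), np.float64(258.0)), (np.float64(328.0), np.float64(330.0))]
```

View pics/crop8.png

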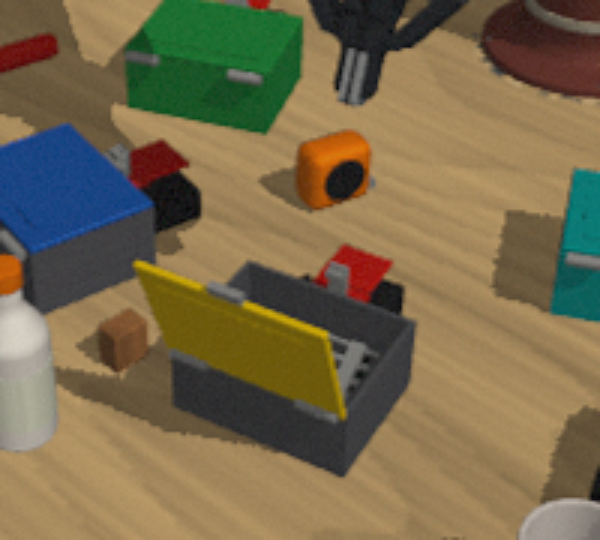

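View pics/top8.png

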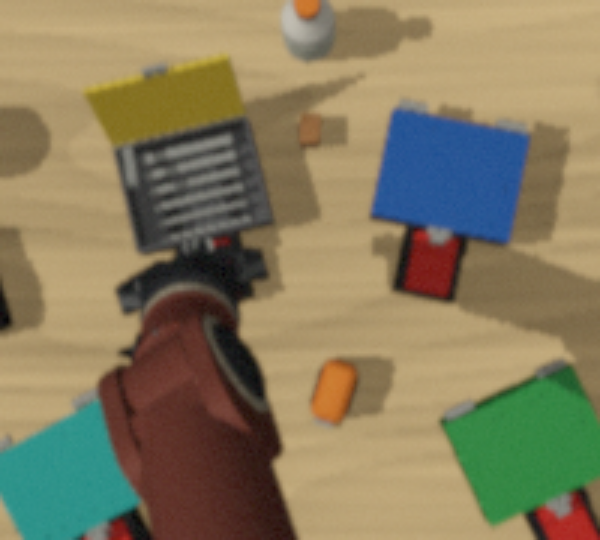

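The lid's top corners, at about (135,262) and (330,330), match the 1.92 rad prediction. The tab is up, blue is shut, the offcut, bottle and tape look unmoved, and the hand is clear. I'm handing in.

```bash
python3 -c "
from workcell import robot
print(robot.sense()['ft_force']);print(robot.sign_off())"
```

```text
[-0.15319259 -0.24817295 -1.02421529]
the job is handed in; nothing more can be done
None
```

The yellow case is open, with its lid resting on its stop, and I handed the job in at about 9 s of the 43 s allowed. The hand-in gave no verdict.

I pressed the red tab with the shut fingertips at about 4 N and the lid sprang up to roughly 0.47 rad. I then lifted off, tilted the fingers about 22° forward and pushed the lid round its arc onto the stop. After that I backed the hand off to the front and up.

**Last checks:**
- **Yellow lid:** its corners in the scene picture match the 1.92 rad prediction within a few pixels of the 3x enlarged crop. It stayed put with the hand withdrawn.
- **Yellow tab:** it is back up.
- **Blue case:** it is still shut, and its tab is up.
- **Loose things:** the offcut, glue bottle and tape measure look unmoved. I did not look at the others again after the push, but the hand went nowhere near them low down.
- **Hand:** the fingertips are at z of about 0.21 m, clear of the case. The wrist force is about 1 N, which is noise level.

**Disagreements:**
- The top and scene views of the case differed by up to 5 mm, and the wrist view of the tab by about 3 mm.
- When I first tilted the hand close to the base, the arm could not fully reach the pose. It stopped about 13 mm farther forward and 20 mm higher than commanded. I corrected that before touching the lid.

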